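# Take a hot slide tray off the sloping dryer with the lifter and lock it in its carrier

## Task

The slides on the sloping dryer are dry, but their tray is hot and the gripper must not touch it: pick up the steel lifter by its handle, feel with its bent blade for the hot plate, slide the blade fully under the tray from the dryer's low side and carry the tray off on it, kept near level. Set the tray down gently, without dropping it, between the walls of the blue carrier so that it lies flat on both white ledges, then draw the blade out from under it through the open front and lay the lifter on the worktop clear of the carrier. Finally swing the carrier's red-ended bar down across the open front until it rests in its catch, and leave everything else on the bench where it is.

Things in the scene. Friction and masses are not known exactly. Their poses are not given: they have to be found in the camera images.
- tray: Shallow aluminium pan with four stained slides, about 140 g, lying pitched on the dryer's slope. Flat bottom 78 x 108 mm (x, y); from its edges the rim flares out and up at 25 deg, to 93 x 123 mm over all and 5 mm high; sheet 1.5 to 2 mm. Origin: centre of the underside; x: uphill on the dryer, the way the blade goes in; z: up out of the pan. Hot: fingers must not touch it, the lifter may.
- lifter: Steel lifter (spatula), 220 g, 198 mm long. Frame of its handle and neck: x to the nose, z up, origin where a true blade's underside has its centre. Blade 85 x 60 x 2.2 mm, nose 1 mm thick, from the heel (-42, 0, 0) mm; bent in use at the heel, so the nose may stand up to 8 mm above or below true, differently each time. A neck 28 mm wide rises at 50 deg from the heel and stops the tray's rim.
- lifter_grip (a point): Where to grip the lifter's black handle, mid-height, at (-102, 0, 36) mm in the lifter's frame. The handle is 14 mm wide with flat upright sides (grip across y), 19 mm high, from x = -62 to -155 mm, parallel to a true blade. In its rest this point is 58 mm above the worktop.
- lifter_rest: Steel stand that holds the lifter by its handle, blade in the air; fixed. Base 100 x 56 mm; two upright sheets, 34 mm wide, at x = +-33 mm, with notches whose floor is 48.5 mm and whose prongs are 56.5 mm above the worktop. Origin: under its middle, on the worktop; x: towards the lifter's nose. The lifter's grip point lies above its origin.
- dryer: White wedge-shaped slide dryer with a bare aluminium hot plate that slopes at 0.50 rad (28.6 deg); fixed. Origin: centre of its foot on the worktop; x: horizontally uphill; z: up. The low front edge is 92 mm, the high edge 153 mm above the worktop. On its -y side a black knob stands out 12 mm.
- dryer_plate (a point): Middle of the hot plate's surface, at (0, 0, 122) mm in the dryer's frame (its axes are the dryer's). Along the slope the plate runs from -62 mm (low edge, open) to a fence 14 mm high at +62 mm. Rails 10 mm high at y = +-73 mm. Two lips 9 mm high, -55 to -49 mm along the slope, |y| 44 to 60 mm, keep the tray from sliding off; the 88 mm between them is free for the blade.
- carrier: Tray carrier: steel base plate 132 x 174 mm, blue walls at the back and sides, fixed. Origin: centre of its foot on the worktop; x: the way tray and blade go in, the front (-x) is open; z: up. Walls: inner faces at y = +-68 mm and x = +53 mm, tops at z = 38 mm. The bar's hinge clevis (y = +80 mm) and forked catch (y = -79 mm) stand at x = -58 mm, up to z = 42 mm.
- carrier_seat (a point): Where the centre of the tray's underside belongs, at (0, 0, 26) mm in the carrier's frame, the tray's x along the carrier's x. The tray lies on two white ledges (tops at z = 26 mm, |y| = 42 to 68 mm); between them a channel 84 mm wide, down to z = 8 mm, takes the blade.
- bar (a joint): Angle of the carrier's swing bar: 0 = lying level across the open front, resting in the forked catch; about 1.6 to 1.9 = standing up, open (at most 1.95). A stiff hinge (0.06 N m): it stays where it is left. The steel bar is 8 mm thick (carrier x) and 10 mm high; red grip of 13 x 26 x 14 mm at its end.
- bar_hinge (a point): Hinge axis of the swing bar, at (-58, 80, 32) mm in the carrier's frame; the axis runs along the carrier's x.
- bar_tip (a point): Centre of the red grip at the bar's free end, 181 mm from the hinge; in the catch it lies at (-58, -101, 32) mm in the carrier's frame.
- tip_box_yellow: Bystander, not to be moved: yellow pipette-tip box with clear lid, 90 x 126 x 92 mm. Origin under its centre.
- bottle_blue: Bystander, not to be moved: brown bottle with blue cap, 42 mm across, 92 mm tall. Origin under its centre.
- bottle_red: Bystander, not to be moved: white bottle with red cap, 34 mm across, 78 mm tall. Origin under its centre.
- slide_carton: Bystander, not to be moved: red slide carton, 78 x 84 x 33 mm. Origin under its centre.
There are look-alikes about, which are no part of the job. There is more than one size of the dryer; the one meant has the size given above.

How it is judged (in metres and radians):
On the way, in this order (a step that is already met when the one before it is completed fails the run):
1. the tray has left the dryer and is carried by the lifter (contact force between tray and lifter above 0.3 N and contact force between tray and dryer below 0.05 N and distance of tray from where it was at the start of the episode above 0.03 m), for 0.2 s.
2. the tray lies flat on the carrier's ledges with the blade still under it (x of tray in the frame of carrier between -0.01 and 0.01 m and y of tray in the frame of carrier between -0.01 and 0.01 m and z of tray in the frame of carrier between 0.0215 and 0.03 m and angle between tray's own z axis and vertical below 0.06 rad and horizontal distance between lifter and tray below 0.05 m), for 0.2 s.
At the end, for the whole second after the job is handed in: The tray lies flat on both carrier ledges (within 10 mm of its place, 0.12 rad of the carrier's direction), the bar rests in its catch (within 0.06 rad of closed), and the lifter lies still on the worktop clear of the carrier (blade centre over 90 mm from the carrier's middle) (x of tray in the frame of carrier between -0.01 and 0.01 m and y of tray in the frame of carrier between -0.01 and 0.01 m and z of tray in the frame of carrier between 0.0215 and 0.03 m and angle between tray's own z axis and vertical below 0.06 rad and angle between the x axis of tray and the x axis of carrier, either way round below 0.12 rad and linear speed of each of tray, lifter below 0.02 m/s and value of joint bar below 0.06 rad and height (world z) of lifter below 0.03 m and horizontal distance between lifter and carrier above 0.09 m and contact force between lifter and carrier below 0.1 N); the robot touches nothing.
It fails at once if the gripper's fingers touch the hot tray (contact force between the fingers and tray above 0.5 N).
It fails at once if the tray is tipped more than 45 degrees (angle between tray's own z axis and vertical above 0.79 rad).
It fails at once if the tray is dropped or flung (faster than 0.8 m/s) (linear speed of tray above 0.8 m/s).
It fails at once if a bystander is moved more than 40 mm (distance of any of tip_box_yellow, bottle_blue, bottle_red, slide_carton from where it was at the start of the episode above 0.04 m).
It also fails if it takes over 72 s, if anything falls off the work surface, if the arm or the gripper's body presses on something with over 40 N, if the wrist force passes 120 N, or if a joint passes its speed limit or range.

## Robot

A 6-joint arm with a two-finger parallel gripper is mounted at the origin on a cart in front of the work surface, level with it; the furniture and walls round the work are solid. World frame = base frame: x ahead of the robot, y to its left, z up, the work surface at z = 0. Lengths are in m, angles in degrees, forces in N, time in s.
With the tool pointing down it reaches from about 0.35 to 0.875 m from the base axis. Payload 4.2 kg.
Tool frame: the origin (TCP) lies on the centre line of the jaws, within the pads' length; the fingertips stand r.tip_extent ahead of it and the grasp point (between the pads) lies 11 mm behind it (r.tip_extent is the distance from the TCP to the fingertips, in m); z points along the fingers, y is the line along which they close (so a half turn about z gives the same grasp; the last joint's range is limited). The gripper opens to 87 mm and grips with 3 to 60 N. Pads are 19 mm wide; open, the fingers measure 117 mm over their backs; the gripper's body (75 mm by 190 mm) begins 51 mm behind the grasp point.
Start: joints at [-60.699, 22.042, 0.453, 0, -68.411, -14.817], TCP at [0.156, -0.605, 0.231] pointing down, gripper open.
Joint ranges: [-179.83, 179.83], [-69.29, 118.12], [-61.27, 80.66], [-181.25, 117.63], [-171.15, -9.14], [-177.46, 177.46]. Speed limits (degrees/s): [159.86, 159.86, 180, 180, 180, 180].

## Interface

Orientations are given as a 3x3 rotation matrix whose columns are the frame's x, y, z axes.
In Python, from station import r gives the robot as it stands.
- The arm moves only by the shell command python3 -m jog 'ROWS'. ROWS is text: rows parted by semicolons, each of 5 numbers parted by spaces: the opening, from 0 (shut) to 1 (fully open), then the shift along the world's x, y, z in mm, then the turn about the world's z in degrees. In form: hand dx dy dz roll; .... A call has 1 to 5 rows; each row shifts and turns the commanded pose from where the row before left it; what a row does not reach is not made up. A row lasts 1/8 s, in which the tool goes at most 62.5 mm and 10.7 degrees, less where a joint would pass 70% of its speed; a pose out of reach is approached as far as the arm can. A call is refused whole if a number of a shift passes 62.5 or a number of a turn 10.7, either way. A call with a gripper value outside its range is refused whole. The fingers move at their own pace and stop on an object; the grip force is fixed at half the most. Time passes only in rows, so rows that do not move let the fingers close. It gives the time, the measured TCP pose, the force, the opening and the grip force at its end, in the units of the state.
- r.sense(): the state, without advancing time (a new reading comes with each control period).
- r.capture(name): name is "scene" or "top"; returns a dict with "pixels" (400x640x3 uint8, red, green, blue), "fovy" (degrees; the focal length in pixels is half the picture's height over the tangent of half this angle, whatever the lens; pixels are square), "cx", "cy" (the principal point, pixels), "k1" (the pictures are not rectified: a ray, as slopes to the right and down, at radius r is drawn at 1 + k1 r^2 times it, then the intrinsics apply), "origin" and "orientation" of the camera in the world. Camera axes: x right, y down, z forward; pixel columns grow to the right and rows downward; lengths in m; the calibration is good to about 2 mm. A picture is of the moment at which its call begins. There is no depth.
- r.finish_job(): hands the job in; it is judged then, once.
The state is a dict: "time_s": time; "joints": joint angles; "joint_velocities": joint speeds; "effort": joint torques, N m; "tcp_pos": TCP position; "ee_rot": TCP orientation; "wrist_force": force on the tool from outside, world axes, zero at the start; "moment": the same for the moment, N m; "gripper_width": opening from 0.0 (shut) to 1.0 (fully open); "gripper_force": force on a finger pad.
Only numpy, scipy, OpenCV 4.12 (cv2) and the standard library are available. Lean on these libraries where they do the work, as an engineer would, in place of code of your own. Each camera call takes 0.05 s, during which the arm holds its last target. There are 200 camera calls.

## Working session

There is one attempt and no reset: what is moved stays moved. The work goes in short steps, Python scripts to look and compute and a shell command to move; the robot and the scene stay as the last step left them, time stands still between calls to the robot, and variables do not carry over. Pictures are saved under pics/ and viewed, at most 10 in all, crops included, and the job is handed in when it is done.

```bash
mkdir -p pics; ls
cat > h.py <<'E'
import numpy as np, cv2
from station import r
def cap(n,f=None):
    c=r.capture(n)
    if f: cv2.imwrite('pics/'+f,c['pixels'][:,:,::-1])
    return c
def foc(c): return c['pixels'].shape[0]/2/np.tan(np.radians(c['fovy'])/2)
def ray(c,u,v):
    f=foc(c); x=(u-c['cx'])/f; y=(v-c['cy'])/f; X,Y=x,y
    for _ in range(20):
        s=1+c['k1']*(X*X+Y*Y); X,Y=x/s,y/s
    d=np.array(c['orientation'])@np.array([X,Y,1.]); return np.array(c['origin']),d/np.linalg.norm(d)
def onz(c,u,v,z):
    o,d=ray(c,u,v); return o+d*(z-o[2])/d[2]
def proj(c,p):
    q=np.array(c['orientation']).T@(np.array(p)-np.array(c['origin'])); x,y=q[0]/q[2],q[1]/q[2]
    s=1+c['k1']*(x*x+y*y); return np.array([x*s*foc(c)+c['cx'],y*s*foc(c)+c['cy']])
def tri(a,b):
    (o1,d1),(o2,d2)=a,b
    A=np.stack([d1,-d2],1); t=np.linalg.lstsq(A,o2-o1,rcond=None)[0]
    p,q=o1+t[0]*d1,o2+t[1]*d2; return (p+q)/2,np.linalg.norm(p-q)
E
python3 - <<'E'
from h import *
np.set_printoptions(precision=4,suppress=True)
for n in('scene','top'):
    c=cap(n,n+'0.png'); print(n,{k:v for k,v in c.items() if k!='pixels'})
print(r.sense(),r.tip_extent)
E
```

```text
pics
scene {'fovy': 47.27118590824186, 'cx': 326.03980815938604, 'cy': 202.55596529170785, 'k1': 0.03900390124072189, 'origin': array([-0.0248,  0.6463,  1.0397]), 'orientation': array([[-0.7368, -0.4621,  0.4935],
       [-0.6757,  0.5275, -0.5149],
       [-0.0224, -0.7128, -0.701 ]])}
top {'fovy': 55.968536834653875, 'cx': 320.16740662703666, 'cy': 193.5463805432508, 'k1': 0.01569774942120891, 'origin': array([ 0.4698, -0.0348,  1.1173]), 'orientation': array([[-0.002 , -0.9923,  0.1238],
       [-0.9997, -0.0009, -0.0233],
       [ 0.0233, -0.1238, -0.992 ]])}
{'time_s': 0.1, 'joints': array([-60.7003,  22.088 ,   0.3883,  -0.0233, -68.4108, -14.8166]), 'joint_velocities': array([-0.049 , -0.168 ,  0.1559,  0.0154, -0.027 ,  0.0024]), 'effort': array([ -0.0001, -39.169 ,  18.7935,   4.2318,   0.0135,  -0.0001]), 'tcp_pos': array([ 0.1562, -0.6046,  0.2296]), 'ee_rot': array([[-0.9683, -0.2499, -0.0006],
       [-0.25  ,  0.9683,  0.0019],
       [ 0.0001,  0.002 , -1.    ]]), 'wrist_force': array([-0.1045,  0.2458, -0.0129]), 'moment': array([ 0.0152,  0.0108, -0.0768]), 'gripper_force': 0.0, 'gripper_width': 1.0030393353949536} 0.008
```

View pics/scene0.png

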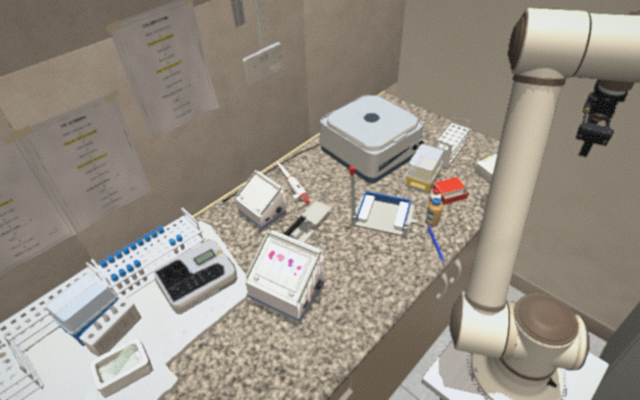

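View pics/top0.png

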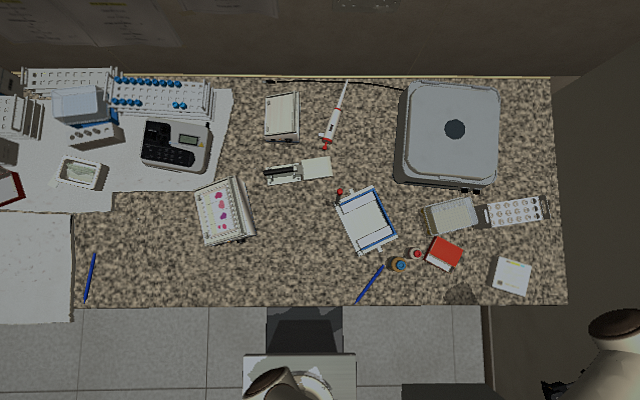

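The scene picture shows the loaded dryer at (285,270), a small empty dryer at (262,198), the lifter at (308,218) and the carrier at (383,212) with its red-ended bar upright at (352,170). In the top view these are at (223,212), (282,117), (297,170) and (367,220). I'll crop in close to confirm the choice and get edges.

Run:
```python
from h import *
t=cv2.imread('pics/top0.png'); s=cv2.imread('pics/scene0.png')
cv2.imwrite('pics/tc.png',cv2.resize(t[150:260,180:410],None,fx=3.45,fy=3.45,interpolation=cv2.INTER_CUBIC))
cv2.imwrite('pics/sc.png',cv2.resize(s[155:325,230:450],None,fx=3.5,fy=3.5,interpolation=cv2.INTER_CUBIC))
```

```text
(no output)
```

View pics/tc.png

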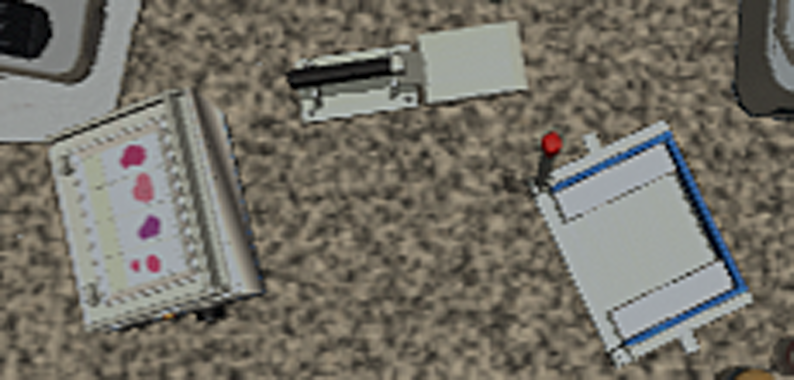

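View pics/sc.png

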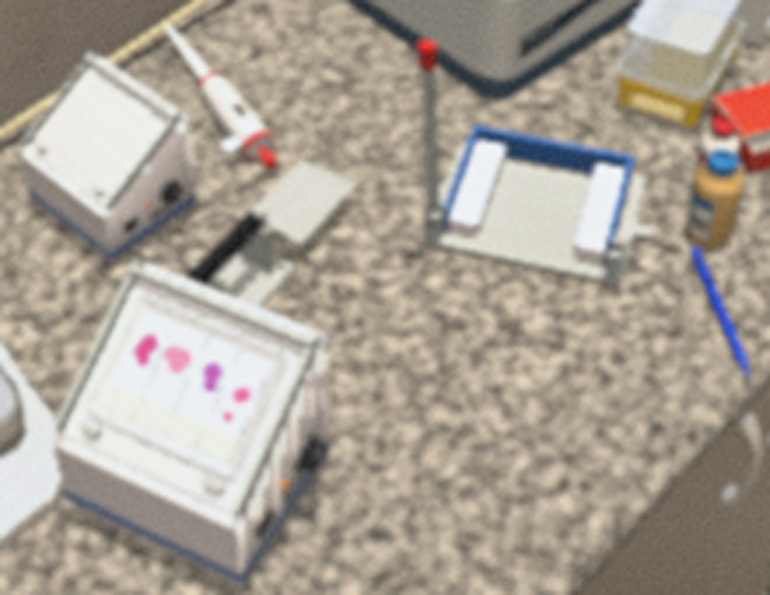

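Candidates for the dryer, as pixels in the top view: the loaded one (223,212) and a small empty one (282,117). I choose the first because it is the bigger and it holds the tray. The lifter is at (297,170) and the white/red pipette at (335,120) is only a look-alike. The carrier is at (367,220); the grey box lid by the rack (75,105) is not one. Next come the measurement crops.

Run:
```python
from h import *
def comp(src,rs,s,out):
    im=cv2.imread(src); C=np.zeros((600,800,3),np.uint8)
    for (u0,u1,v0,v1,x,y) in rs:
        k=cv2.resize(im[v0:v1,u0:u1],None,fx=s,fy=s,interpolation=cv2.INTER_CUBIC)
        for g in range((u0+9)//10*10,u1,10): cv2.line(k,(int((g-u0+.5)*s),0),(int((g-u0+.5)*s),5),(0,255,0),1)
        for g in range((v0+9)//10*10,v1,10): cv2.line(k,(0,int((g-v0+.5)*s)),(5,int((g-v0+.5)*s)),(0,255,0),1)
        C[y:y+k.shape[0],x:x+k.shape[1]]=k
    cv2.imwrite(out,C)
comp('pics/top0.png',[(190,262,172,250,0,0),(332,402,182,258,400,0),(258,336,152,190,0,400)],5,'pics/c1.png')
comp('pics/scene0.png',[(243,330,226,322,0,0),(345,415,162,242,400,0),(283,333,198,240,400,375)],4.5,'pics/c2.png')
```

```text
(no output)
```

View pics/c1.png

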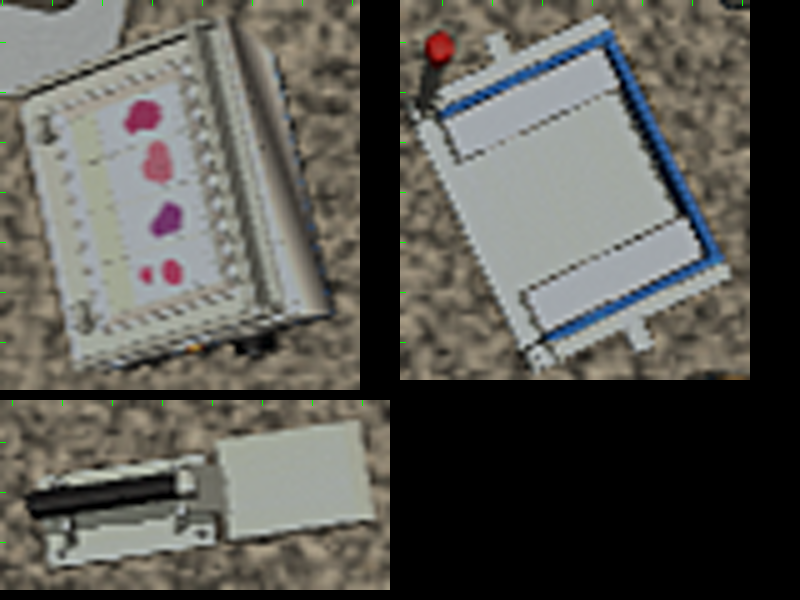

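View pics/c2.png

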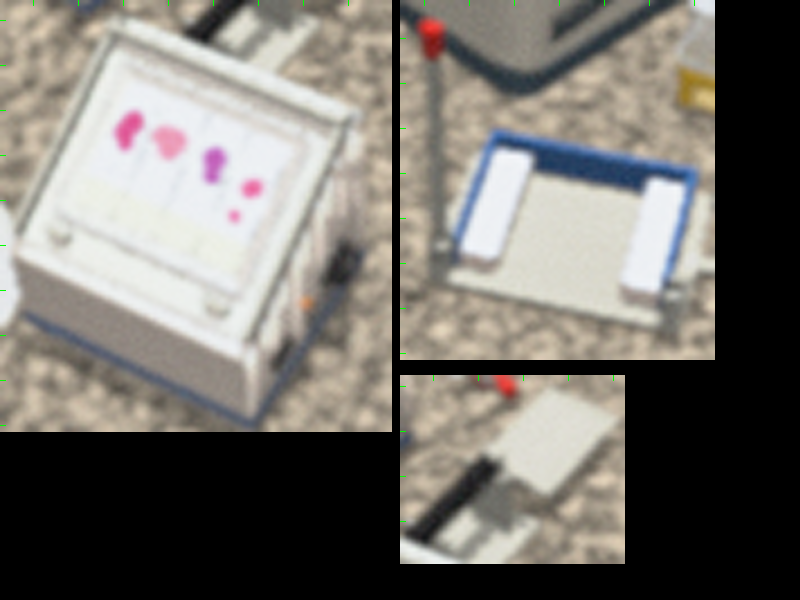

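The top composite (c1) shows the dryer's low side to the left (corners at crop (22,103) and (78,368)) and the lips at (45,130) and (83,318). It also shows the ledges between the blue walls, the red tip at (438,47), and the lifter with black handle and blade nose at (367,470). The scene composite (c2) shows the same corners, so I can triangulate.

```bash
cat > m.py <<'E'
from h import *
np.set_printoptions(precision=4,suppress=True)
T=cap('top');S=cap('scene')
def t(x,y,o): 
    u0,v0,X,Y={'d':(190,172,0,0),'c':(332,182,400,0),'l':(258,152,0,400)}[o]
    return ray(T,u0+(x-X+.5)/5-.5,v0+(y-Y+.5)/5-.5)
def s(x,y,o):
    u0,v0,X,Y={'d':(243,226,0,0),'c':(345,162,400,0),'l':(283,198,400,375)}[o]
    return ray(S,u0+(x-X+.5)/4.5-.5,v0+(y-Y+.5)/4.5-.5)
def show(o,L):
    for n,a,b in L:
        p,e=tri(t(*a,o),s(*b,o)); print(n,p*1000,'gap %.1f'%(e*1000))
E
python3 - <<'E'
from m import *
show('d',[('lowL',(22,103),(20,250)),('lowR',(78,368),(250,350)),('lipL',(45,130),(60,235)),('lipR',(83,318),(215,307)),
('b1',(143,117),(128,130)),('b2',(158,162),(170,142)),('b3',(166,220),(214,165)),('b4',(172,272),(252,188)),('b5',(148,275),(235,216))])
show('c',[('Afo',(447,120),(460,255)),('Afi',(462,160),(495,260)),('Abi',(620,92),(535,155)),('Abo',(605,50),(500,148)),
('Bfi',(522,293),(622,287)),('Bfo',(545,335),(655,293)),('Bbi',(685,215),(648,178)),('Bbo',(703,255),(685,183)),('blueL',(610,35),(495,132)),('blueR',(720,260),(695,172)),('red',(438,47),(432,38))])
show('l',[('n1',(360,422),(550,385)),('n2',(375,520),(622,425)),('h1',(218,438),(490,453)),('h2',(230,540),(550,495))])
# handle mask
g=T['pixels'].astype(int).max(2); 
m=np.zeros_like(g,np.uint8); m[155:190,258:300]=(g[155:190,258:300]<45)
v,u=np.nonzero(m); P=np.array([onz(T,a,b,.0675) for a,b in zip(u,v)]); c=P.mean(0); w=np.linalg.svd(P-c)[2][0]; q=(P-c)@w
print('handle',len(u),c,w,np.degrees(np.arctan2(w[1],w[0])),q.min(),q.max(),(c+w*(q.min()+q.max())/2))
E
```

```text
lowL [603.1547 287.3493  86.4915] gap 3.5
lowR [458.49   249.8046  90.6636] gap 1.1
lipL [586.6177 270.4813  98.4595] gap 2.7
lipR [486.0199 246.4383  99.8885] gap 3.7
b1 [590.0771 210.1653 132.41  ] gap 3.8
b2 [565.8825 201.0589 133.3212] gap 2.7
b3 [535.6366 196.0069 133.3447] gap 2.7
b4 [508.9627 192.5345 132.2097] gap 3.3
b5 [507.9635 207.3311 122.4559] gap 3.7
Afo [ 573.2694 -120.581    16.3294] gap 4.5
Afi [ 549.3651 -128.7026   21.6502] gap 4.6
Abi [ 588.3069 -220.8461   29.4573] gap 4.1
Abo [ 613.5016 -213.0704   26.0575] gap 4.2
Bfi [ 470.996  -163.5473   22.7221] gap 1.4
Bfo [ 449.0845 -174.8445   23.366 ] gap 6.6
Bbi [ 516.8946 -257.9061   25.5453] gap 4.1
Bbo [ 493.2853 -267.3765   28.9455] gap 3.0
blueL [ 620.5983 -214.7905   36.1412] gap 3.2
blueR [ 490.7061 -275.3802   35.4557] gap 4.1
red [ 589.1219 -101.8683  214.3102] gap 1.1
n1 [719.7415 -87.4065  25.7809] gap 4.2
n2 [661.4845 -97.0837  17.2815] gap 2.0
h1 [705.0116  -6.192   30.991 ] gap 4.7
h2 [648.5142 -11.0781  24.2663] gap 2.8
handle 150 [0.6648 0.0598 0.0675] [ 0.1506 -0.9886  0.    ] -81.33585715666246 -0.042174777226494674 0.05053525662934434 [0.6654 0.0557 0.0675]
```

Estimates: lifter nose direction about -81° with its grip at (667,50); dryer centre about (547,214) with uphill about -76°; carrier about (531,-192) with yaw about -65.5°. I'll grip the handle 8 mm further back, which gives the gripper body room beside the upright bar. I'm moving above the handle at a safe height.

```bash
J="python3 -m jog"; python3 -m jog '1 0 0 40 0; 1 20 26 40 5; 1 30 39 0 5; 1 30 39 0 5; 1 30 39 0 5' >/dev/null; python3 -m jog '1 30 39 0 5; 1 30 39 0 5; 1 30 39 0 5; 1 30 39 0 5; 1 30 39 0 5'; python3 -m jog '1 30 39 0 5; 1 30 39 0 5; 1 30 39 0 5; 1 30 39 0 5; 1 30 39 0 5' >/dev/null; python3 -m jog '1 30 39 0 5; 1 30 39 0 5; 1 10 13 -40 4; 1 0 0 -40 0; 1 0 0 0 0'
python3 - <<'E'
from m import *
# top-only plane estimates
def tz(o,x,y,z):
    a,d=t(x,y,o); return (a+d*(z-a[2])/d[2])[:2]*1000
def sz(o,x,y,z):
    a,d=s(x,y,o); return (a+d*(z-a[2])/d[2])[:2]*1000
for n,a,b,z in [('Afo',(447,120),(460,255),.026),('Afi',(462,160),(495,260),.026),('Abi',(620,92),(535,155),.026),('Abo',(605,50),(500,148),.026),('Bfi',(522,293),(622,287),.026),('Bfo',(545,335),(655,293),.026),('Bbi',(685,215),(648,178),.026),('Bbo',(703,255),(685,183),.026),('blL',(610,35),(495,132),.038),('blR',(720,260),(695,172),.038)]: print(n,tz('c',*a,z),sz('c',*b,z))
for n,a,b,z in [('lowL',(22,103),(20,250),.092),('lowR',(78,368),(250,350),.092),('lipL',(45,130),(60,235),.105),('lipR',(83,318),(215,307),.105)]: print(n,tz('d',*a,z),sz('d',*b,z))
E
```

```text
time_s: 1.45
tcp_pos: [0.417, -0.2656, 0.3106]
ee_rot: [[-0.505, -0.863, 0.0], [-0.863, 0.505, 0.0], [-0.0, -0.0, -1.0]]
wrist_force: [-0.4, -0.1, -0.0]
gripper_width: 1.0
gripper_force: 0.0
time_s: 2.7
tcp_pos: [0.6343, 0.0188, 0.2266]
ee_rot: [[0.148, -0.989, -0.009], [-0.989, -0.148, -0.002], [0.0, 0.009, -1.0]]
wrist_force: [0.1, -0.6, 0.5]
gripper_width: 0.996
gripper_force: 0.0
Afo [ 570.5618 -121.1459] [ 569.445  -112.0572]
Afi [ 547.2201 -129.6726] [ 548.7467 -124.0575]
Abi [ 587.0343 -222.6515] [ 592.0397 -222.5785]
Abo [ 611.8054 -214.3277] [ 615.2495 -211.8821]
Bfi [ 470.4456 -163.5602] [ 469.9222 -160.5074]
Bfo [ 446.4645 -176.478 ] [ 450.375  -170.5381]
Bbi [ 515.2394 -259.0343] [ 518.2009 -256.1599]
Bbo [ 492.131  -268.9158] [ 495.933  -269.0171]
blL [ 619.0315 -215.4349] [ 620.7203 -212.2558]
blR [ 489.0288 -276.0369] [ 490.9122 -271.6616]
lowL [601.0413 284.4374] [601.1888 290.2741]
lowR [458.0815 249.0928] [458.2759 250.6464]
lipL [584.785  267.6119] [583.6434 273.7523]
lipR [484.4773 243.8312] [484.8746 249.5791]
```

```bash
python3 -m jog '1 16 20 -20 0; 1 16 19 -30 0; 1 0 0 -40 0; 1 0 0 -40 0; 1 0 0 0 0'; python3 -m jog '1 0 0 -20 0; 1 0 0 -18 0; 1 0 0 -11 0; 1 0 0 0 0'
python3 - <<'E'
from h import *
c=cap('top');t=c['pixels'][140:205,240:350,::-1];cv2.imwrite('pics/g1.png',cv2.resize(t,None,fx=3.5,fy=3.5,interpolation=cv2.INTER_CUBIC)[:,:400])
d=cap('scene')['pixels'][150:260,260:360,::-1]
a=cv2.resize(t,None,fx=3.6,fy=3.6);b=cv2.resize(d,None,fx=3.6,fy=3.6)
C=np.zeros((400,780,3),np.uint8);C[:a.shape[0],:a.shape[1]]=a;C[:b.shape[0],410:410+b.shape[1]]=b[:, :370];cv2.imwrite('pics/g1.png',C)
E
```

```text
time_s: 3.42
tcp_pos: [0.6675, 0.0574, 0.0995]
ee_rot: [[0.147, -0.989, -0.003], [-0.989, -0.147, -0.001], [0.001, 0.004, -1.0]]
wrist_force: [0.1, -0.7, 0.4]
gripper_width: 1.0
gripper_force: 0.0
time_s: 3.92
tcp_pos: [0.6682, 0.0577, 0.0513]
ee_rot: [[0.147, -0.989, -0.001], [-0.989, -0.147, -0.0], [0.0, 0.001, -1.0]]
wrist_force: [-0.2, -0.2, -0.0]
gripper_width: 0.997
gripper_force: 0.0
```

View pics/g1.png

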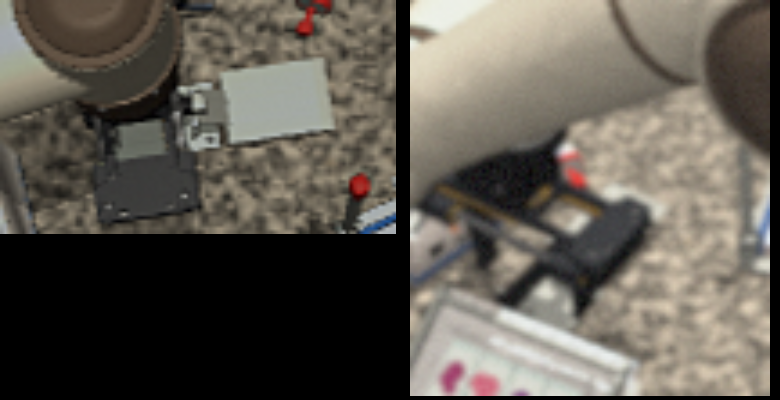

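The gripper at crop (145,170) straddles the handle, with the neck and blade to the right at (275,100). I'll lower 4 mm, close, then lift.

```bash
python3 -m jog '1 0 0 -4 0; 0 0 0 0 0; 0 0 0 0 0; 0 0 0 0 0; 0 0 0 0 0'; python3 -m jog '0 0 0 0 0; 0 0 0 8 0; 0 0 0 20 0; 0 0 0 30 0; 0 0 0 0 0'
```

```text
time_s: 4.65
tcp_pos: [0.6684, 0.0579, 0.0476]
ee_rot: [[0.148, -0.989, 0.0], [-0.989, -0.148, 0.0], [0.0, -0.0, -1.0]]
wrist_force: [0.1, 0.0, 0.2]
gripper_width: 0.636
gripper_force: 0.0
time_s: 5.28
tcp_pos: [0.6705, 0.0584, 0.1093]
ee_rot: [[0.148, -0.989, 0.007], [-0.989, -0.148, 0.001], [-0.0, -0.007, -1.0]]
wrist_force: [0.5, -0.4, 1.2]
gripper_width: 0.065
gripper_force: 0.0
```

The fingers were still closing when I lifted, so they closed above the handle and gripped nothing. I'll reopen, descend, and allow enough time.

```bash
python3 -m jog '0.6 0 0 0 0; 0.6 0 0 0 0; 0.6 0 0 0 0; 0.6 0 0 0 0; 0.6 0 0 0 0'
python3 - <<'E'
from m import *
T=cap('top')
show('l',[])
g=T['pixels'];cv2.imwrite('pics/g2.png',cv2.resize(g[140:205,240:350,::-1],None,fx=5,fy=5,interpolation=cv2.INTER_CUBIC))
print(np.abs(g[150:190,300:335].astype(int)-cv2.imread('pics/top0.png')[150:190,300:335,::-1]).mean())
print(r.sense()['gripper_width'])
E
```

```text
time_s: 5.9
tcp_pos: [0.6683, 0.0579, 0.1053]
ee_rot: [[0.148, -0.989, -0.0], [-0.989, -0.148, -0.0], [0.0, 0.0, -1.0]]
wrist_force: [0.1, 0.2, -0.1]
gripper_width: 0.541
gripper_force: 0.0
0.8783333333333333
0.5836364886048958
```

The blade image hasn't changed, so the lifter is undisturbed.

```bash
python3 -m jog '0.6 0 0 -20 0; 0.6 0 0 -20 0; 0.6 0 0 -18 0; 0 0 0 0 0; 0 0 0 0 0' >/dev/null; python3 -m jog '0 0 0 0 0; 0 0 0 0 0; 0 0 0 0 0; 0 0 0 0 0; 0 0 0 0 0'; python3 -m jog '0 0 0 0 0; 0 0 0 0 0'
```

```text
time_s: 7.3
tcp_pos: [0.6686, 0.058, 0.0481]
ee_rot: [[0.148, -0.989, 0.001], [-0.989, -0.148, 0.0], [0.0, -0.001, -1.0]]
wrist_force: [-0.2, 0.4, 2.7]
gripper_width: 0.157
gripper_force: 30.0
time_s: 7.55
tcp_pos: [0.6686, 0.058, 0.0481]
ee_rot: [[0.148, -0.989, 0.001], [-0.989, -0.148, 0.0], [0.0, -0.001, -1.0]]
wrist_force: [-1.0, 0.2, 5.0]
gripper_width: 0.159
gripper_force: 30.0
```

Gripped (14 mm wide, 30 N). Now I lift out and carry the lifter over to the dryer's low side.

```bash
python3 -m jog '0 0 0 15 0; 0 0 0 40 0; 0 0 0 50 0; 0 0 0 50 0; 0 0 0 45 0'; python3 -m jog '0 -18 39 0 0.6; 0 -18 39 0 0.6; 0 -18 39 0 0.6; 0 -18 39 0 0.6; 0 -18 39 0 0.6' >/dev/null; python3 -m jog '0 -18 39 0 0.6; 0 -18 39 0 0.6; 0 -18 39 0 0.6; 0 -18 39 0 0.6; 0 -18 39 0 0.6'; python3 -m jog '0 -4 4 -40 0; 0 0 0 -30 0; 0 0 0 0 0; 0 0 0 0 0'
python3 - <<'E'
from h import *
C=np.zeros((420,800,3),np.uint8)
T=cap('top','t2.png');S=cap('scene','s2.png')
a=cv2.resize(T['pixels'][150:250,130:230,::-1],None,fx=4,fy=4,interpolation=cv2.INTER_CUBIC)
b=cv2.resize(S['pixels'][225:330,200:300,::-1],None,fx=4,fy=4,interpolation=cv2.INTER_CUBIC)
C[:400,:400]=a;C[:420,400:]=b;cv2.imwrite('pics/g3.png',C)
print(r.sense()['tcp_pos'])
E
```

```text
time_s: 8.18
tcp_pos: [0.6678, 0.0578, 0.2491]
ee_rot: [[0.147, -0.989, -0.001], [-0.989, -0.147, 0.0], [-0.001, 0.001, -1.0]]
wrist_force: [0.1, 0.3, -2.7]
gripper_width: 0.157
gripper_force: 30.0
time_s: 9.43
tcp_pos: [0.4871, 0.4487, 0.247]
ee_rot: [[0.25, -0.968, -0.002], [-0.968, -0.25, -0.001], [0.0, 0.002, -1.0]]
wrist_force: [-0.2, 0.2, -2.4]
gripper_width: 0.161
gripper_force: 30.0
time_s: 9.93
tcp_pos: [0.4851, 0.4522, 0.1789]
ee_rot: [[0.25, -0.968, 0.002], [-0.968, -0.25, 0.001], [-0.001, -0.002, -1.0]]
wrist_force: [0.6, 0.3, -2.1]
gripper_width: 0.159
gripper_force: 30.0
[0.48520061 0.45243914 0.17963274]
```

View pics/g3.png

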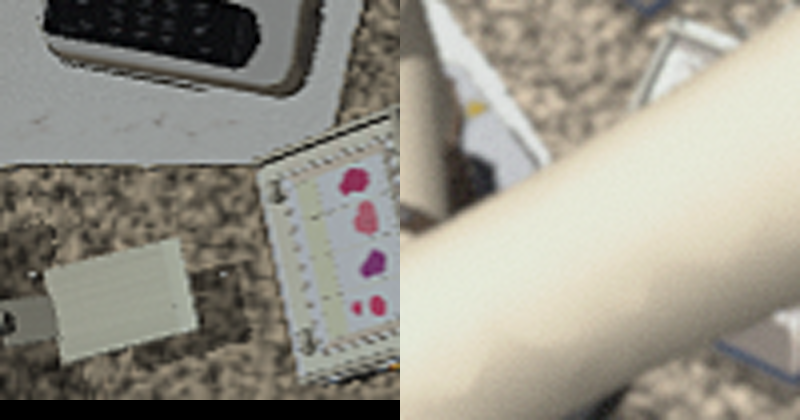

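The blade nose corners are at crop (180,238) and (197,325), and the lips at (277,192) and (308,342). The scene camera is blocked by the arm, so I'll compute from the top view with planes.

Run:
```python
from h import *
np.set_printoptions(precision=1,suppress=True)
T=cap('top')
P=lambda x,y,z: onz(T,130+(x+.5)/4-.5,150+(y+.5)/4-.5,z)[:2]*1000
for zn in(.146,.150,.154):
    a,b=P(180,238,zn),P(197,325,zn); print('nose',zn,a,b,(a+b)/2,np.linalg.norm(a-b))
a,b=P(47,272,.156),P(62,362,.156);print('heel',(a+b)/2)
a,b=P(277,192,.105),P(308,342,.105);print('lips',(a+b)/2,a,b)
p=r.sense(); t=p['tcp_pos']*1000; y=-p['ee_rot'][:,1]; x=np.array([.25,-.968])
for n in(-110+0,43,-42): print('pred',n,t[:2]+x*(n+110))
D=np.array([545,213]); X=np.array([.247,-.969]); Y=np.array([.969,.247])
for q in (t[:2],): print('tcp in dryer',(q-D)@X,(q-D)@Y)
```

```text
nose 0.146 [550.4 314.9] [495.  301.7] [522.7 308.3] 56.97309792824483
nose 0.15 [550.1 313.5] [494.9 300.3] [522.5 306.9] 56.73846489051369
nose 0.154 [549.8 312. ] [494.8 298.9] [522.3 305.5] 56.50383185278224
heel [500.1 386.7]
lips [534.7 254.8] [584.7 266.9] [484.7 242.7]
pred -110 [485.1 452.4]
pred 43 [523.3 304.3]
pred -42 [502.1 386.6]
tcp in dryer -246.7742073425166 1.0403352916042437
```

Aligned laterally to about 1 mm. The nose is about 41 mm short of the plate's low edge, so I advance 44 mm to put it about 3 mm onto the plate, then feel downward.

```bash
python3 -m jog '0 3 -14 -10 0; 0 4 -14 -10 0; 0 4 -15 -10 0; 0 0 0 -10 0; 0 0 0 0 0'; for i in 1; do python3 -m jog '0 0 0 -3 0; 0 0 0 -3 0; 0 0 0 0 0'; done; python3 -m jog '0 0 0 -2 0; 0 0 0 0 0'; python3 -m jog '0 0 0 -2 0; 0 0 0 0 0'
```

```text
time_s: 10.7
tcp_pos: [0.4951, 0.4082, 0.1362]
ee_rot: [[0.25, -0.968, -0.001], [-0.968, -0.25, -0.002], [0.001, 0.002, -1.0]]
wrist_force: [-0.8, 0.3, -1.9]
gripper_width: 0.152
gripper_force: 30.0
time_s: 11.08
tcp_pos: [0.4951, 0.4091, 0.1313]
ee_rot: [[0.25, -0.968, -0.0], [-0.968, -0.25, -0.0], [0.0, 0.0, -1.0]]
wrist_force: [0.2, 0.2, -2.6]
gripper_width: 0.156
gripper_force: 30.0
time_s: 11.32
tcp_pos: [0.4952, 0.4089, 0.1295]
ee_rot: [[0.25, -0.968, -0.0], [-0.968, -0.25, -0.0], [0.0, 0.0, -1.0]]
wrist_force: [-0.7, -0.9, -2.9]
gripper_width: 0.155
gripper_force: 30.0
time_s: 11.58
tcp_pos: [0.4953, 0.4087, 0.1274]
ee_rot: [[0.25, -0.968, -0.0], [-0.968, -0.25, -0.0], [0.0, 0.0, -1.0]]
wrist_force: [-0.1, 0.7, -3.0]
gripper_width: 0.158
gripper_force: 30.0
```

```bash
for i in 1; do python3 -m jog '0 0 0 -2 0; 0 0 0 0 0'|sed -n '2p;4p'; python3 -m jog '0 0 0 -1.5 0; 0 0 0 0 0'|sed -n '2p;4p';python3 -m jog '0 0 0 -1.5 0; 0 0 0 0 0'|sed -n '2p;4p'; done
```

```text
tcp_pos: [0.4953, 0.4088, 0.1253]
wrist_force: [0.5, 0.2, -3.0]
tcp_pos: [0.4953, 0.4088, 0.1239]
wrist_force: [-0.6, -0.0, -2.6]
tcp_pos: [0.4952, 0.4088, 0.1224]
wrist_force: [-0.7, 0.7, -3.1]
```

Run:
```python
from h import *
for _ in range(3):
    c=cap('top'); s=r.sense(); print(s['wrist_force'].round(1),s['moment'].round(2),s['tcp_pos'].round(4))
```

```text
[-1.1 -0.5 -1.9] [0.07 0.17 0.01] [0.4953 0.4089 0.1225]
[-0.1 -0.2 -2.7] [0.08 0.13 0.03] [0.4953 0.4089 0.1225]
[ 0.7 -0.5 -1.5] [ 0.04  0.16 -0.01] [0.4953 0.4089 0.1225]
```

```bash
cat > st.sh <<'E'
python3 -c "
from station import r
s=r.sense();print(s['time_s'],(s['tcp_pos']*1000).round(1),s['wrist_force'].round(1),s['moment'].round(2))"
E
python3 -m jog '0 0 0 -1.5 0; 0 0 0 0 0'>/dev/null; sh st.sh; python3 -m jog '0 0 0 -1.5 0; 0 0 0 0 0'>/dev/null; sh st.sh;python3 -m jog '0 0 0 -1.5 0; 0 0 0 0 0'>/dev/null; sh st.sh
```

```text
12.725 [495.2 408.8 120.8] [ 0.  -0.3 -3. ] [0.02 0.17 0.  ]
12.975 [495.2 408.8 119.3] [-0.  -0.2 -2.8] [ 0.04  0.15 -0.01]
13.225 [495.4 409.  118. ] [-0.   0.8 -1.5] [0.12 0.16 0.02]
```

```bash
for k in a; do python3 -m jog '0 0 0 -1.5 0; 0 0 0 0 0'>/dev/null; sh st.sh; python3 -m jog '0 0 0 -1.5 0; 0 0 0 0 0'>/dev/null; sh st.sh;python3 -m jog '0 0 0 -1.5 0; 0 0 0 0 0'>/dev/null; sh st.sh; done
```

```text
13.475 [495.5 409.2 116.8] [ 0.3 -0.5 -1. ] [ 0.16  0.16 -0.05]
13.725 [495.5 409.3 115.4] [-1.1  1.8 -0.1] [ 0.3   0.22 -0.11]
13.975 [495.5 409.6 113.8] [-1.1  3.6 -0.8] [ 0.79  0.27 -0.03]
```

The force is mostly horizontal, so the nose is scraping the dryer's front edge rather than resting on the plate. I'll go up, 5 mm further in, and feel again.

```bash
python3 -m jog '0 0 0 6 0; 0 0 0 8 0; 0 1.2 -4.8 0 0; 0 0 0 0 0'>/dev/null; sh st.sh;  python3 -m jog '0 0 0 -2 0; 0 0 0 -2 0; 0 0 0 0 0'>/dev/null; sh st.sh; python3 -m jog '0 0 0 -1.5 0; 0 0 0 0 0'>/dev/null; sh st.sh;python3 -m jog '0 0 0 -1.5 0; 0 0 0 0 0'>/dev/null; sh st.sh
```

```text
14.475 [496.4 403.1 127.3] [ 0.4  0.7 -2.1] [0.05 0.15 0.  ]
14.85 [496.3 403.9 123. ] [-0.5  0.2 -2. ] [ 0.12  0.22 -0.05]
15.1 [496.4 404.1 121.8] [-0.1 -0.4 -1.9] [0.02 0.18 0.05]
15.35 [496.5 404.  120.4] [-0.3  0.1 -2.7] [ 0.07  0.17 -0.05]
```

```bash
for k in a; do python3 -m jog '0 0 0 -1.5 0; 0 0 0 0 0'>/dev/null; sh st.sh; python3 -m jog '0 0 0 -1.5 0; 0 0 0 0 0'>/dev/null; sh st.sh;python3 -m jog '0 0 0 -1 0; 0 0 0 0 0'>/dev/null; sh st.sh; done
```

```text
15.6 [496.6 404.1 119. ] [ 0.2  0.5 -2. ] [0.   0.13 0.01]
15.85 [496.6 404.3 117.8] [-0.8  0.5 -1.9] [ 0.11  0.17 -0.03]
16.1 [496.7 404.4 116.9] [-0.9  1.2 -0.6] [ 0.25  0.25 -0.01]
```

Run:
```python
from h import *
T=cap('top','t3.png');S=cap('scene','s3.png')
C=np.zeros((600,800,3),np.uint8)
C[:330,:560]=cv2.resize(T['pixels'][160:226,156:268,::-1],None,fx=5,fy=5,interpolation=cv2.INTER_CUBIC)
C[330:590,:420]=cv2.resize(S['pixels'][220:350,120:330,::-1],None,fx=2,fy=2)
cv2.imwrite('pics/g4.png',C)
p=r.sense()['tcp_pos']; X=np.array([.25,-.968])
for z in(.09,.095,.1):print(proj(T,[*(p[:2]+X*.153),z]))
```

```text
[203.76351029 216.53420014]
[203.23658929 216.41700856]
[202.70447366 216.2986648 ]
```

View pics/g4.png

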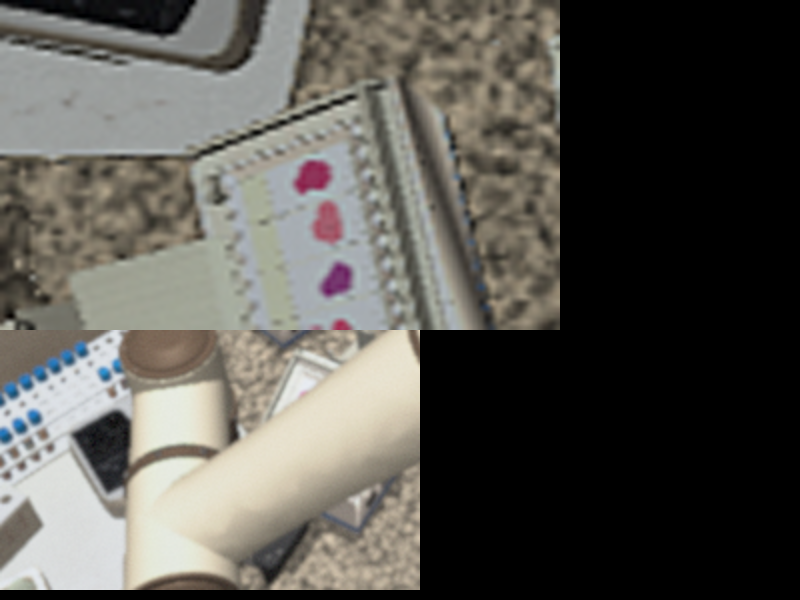

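The blade nose at crop (215,238) is just past the plate's low edge at (205,240), midway between the lips. So this contact at TCP z 117 is the plate, and the nose is bent up about 3.5 mm. Now I slide up along the slope.

```bash
python3 -m jog '0 1.2 -4.8 2.7 0; 0 1.2 -4.8 2.7 0; 0 0 0 0 0'>/dev/null; sh st.sh; python3 -m jog '0 1.2 -4.8 2.7 0; 0 1.2 -4.8 2.7 0; 0 0 0 0 0'>/dev/null; sh st.sh; python3 -m jog '0 1.2 -4.8 2.7 0; 0 1.2 -4.8 2.7 0; 0 0 0 0 0'>/dev/null; sh st.sh
```

```text
16.575 [499.3 394.3 122.6] [-0.8  2.5 -0.3] [0.55 0.18 0.09]
16.95 [501.6 385.1 127.9] [ 0.2  3.6 -0.3] [ 1.04  0.3  -0.02]
17.325 [503.9 375.5 133.1] [-0.8  5.1 -0.1] [1.1  0.3  0.02]
```

```bash
cat > blob.py <<'E'
from h import *
def blobs(p,u0,u1,v0,v1):
    p=p.astype(int); m=((p[...,0]-p[...,1])>45).astype(np.uint8); k=np.zeros_like(m);k[v0:v1,u0:u1]=m[v0:v1,u0:u1]
    n,_,st,c=cv2.connectedComponentsWithStats(k); return sorted([(round(c[i][1],1),round(c[i][0],1),int(st[i][4])) for i in range(1,n) if st[i][4]>4])
if __name__=='__main__':
    import sys
    print(blobs(cv2.imread('pics/top0.png')[:,:,::-1],190,262,172,250))
    print(blobs(cap('top')['pixels'],190,262,172,250))
E
python3 blob.py
```

```text
[(np.float64(194.8), np.float64(218.2), 36), (np.float64(204.3), np.float64(221.1), 32), (np.float64(215.5), np.float64(223.0), 21), (np.float64(226.0), np.float64(224.0), 13), (np.float64(226.8), np.float64(218.6), 5)]
[(np.float64(195.0), np.float64(217.6), 40), (np.float64(204.0), np.float64(220.4), 36), (np.float64(215.5), np.float64(222.6), 25), (np.float64(226.0), np.float64(223.5), 18), (np.float64(227.0), np.float64(217.5), 6)]
```

The tray hasn't slid and has risen about 6 mm, so the blade is under it. I'll keep going.

```bash
python3 -m jog '0 1.2 -4.8 2.7 0; 0 1.2 -4.8 2.7 0; 0 1.2 -4.8 2.7 0; 0 0 0 0 0'>/dev/null; sh st.sh; python3 -m jog '0 1.2 -4.8 2.7 0; 0 1.2 -4.8 2.7 0; 0 0 0 0 0'>/dev/null; sh st.sh; python3 -m jog '0 1.2 -4.8 2.7 0; 0 1.2 -4.8 2.7 0; 0 0 0 0 0'>/dev/null; sh st.sh; python3 blob.py|tail -1
```

```text
17.875 [507.4 361.  140.9] [-0.5  3.7  0.8] [1.04 0.33 0.01]
18.25 [509.7 351.4 146.2] [-1.1  4.9  0.1] [1.12 0.26 0.  ]
18.625 [512.1 341.7 151.5] [-0.9  4.8  0.1] [1.07 0.29 0.03]
[(np.float64(194.6), np.float64(216.4), 43), (np.float64(204.1), np.float64(219.6), 36), (np.float64(215.6), np.float64(221.3), 31), (np.float64(226.0), np.float64(222.4), 19), (np.float64(226.8), np.float64(215.8), 6)]
```

```bash
python3 -m jog '0 1.2 -4.8 2.7 0; 0 1.2 -4.8 2.7 0; 0 0 0 0 0'>/dev/null; sh st.sh; python3 -m jog '0 1.2 -4.8 2.7 0; 0 0 0 0 0'>/dev/null; sh st.sh; python3 -m jog '0 1.2 -4.8 2.7 0; 0 0 0 0 0'>/dev/null; sh st.sh; python3 blob.py|tail -1
```

```text
19.05 [514.4 331.9 156.9] [-0.8  3.7  0.3] [0.98 0.26 0.01]
19.3 [515.6 327.2 159.5] [-1.3  5.   0.6] [ 1.04  0.29 -0.05]
19.55 [516.8 322.4 162.2] [-1.   3.9  0.2] [1.   0.34 0.07]
[(np.float64(194.5), np.float64(216.2), 43), (np.float64(206.5), np.float64(218.5), 6), (np.float64(215.4), np.float64(220.9), 34), (np.float64(225.8), np.float64(221.8), 20), (np.float64(226.7), np.float64(215.0), 7)]
```

Nearly fully in. Now I lift gently, drifting slightly back from the fence.

```bash
python3 -m jog '0 0 0 3 0; 0 -0.2 0.8 4 0; 0 -0.2 0.8 4 0; 0 -0.2 0.8 4 0; 0 0 0 0 0'>/dev/null; sh st.sh; python3 -m jog '0 -0.2 0.8 5 0; 0 -0.2 0.8 5 0; 0 -0.2 0.8 6 0; 0 -0.2 0.8 6 0; 0 0 0 0 0'>/dev/null; sh st.sh;  python3 blob.py|tail -1
```

```text
20.225 [516.4 324.9 177.8] [ 0.8 -0.4 -4. ] [ 0.19  0.16 -0.01]
20.85 [515.8 328.4 200.3] [-0.   0.  -4.3] [ 0.19  0.15 -0.06]
[(np.float64(193.0), np.float64(209.6), 51), (np.float64(215.0), np.float64(214.9), 39), (np.float64(225.8), np.float64(215.8), 20), (np.float64(226.8), np.float64(208.6), 5)]
```

The wrist reads -4.3 N, so the tray is on the blade. I'll carry it smoothly to a spot before the carrier's open front and measure it there.

```bash
python3 -m jog '0 -2 -6 3 0.3; 0 -4 -12 5 0.7; 0 -6 -18 5 1; 0 -7 -22 4 1; 0 -8 -24 0 1'>/dev/null; python3 -m jog '0 -8 -24 0 1; 0 -8 -24 0 1; 0 -8 -24 0 1; 0 -8 -24 0 1; 0 -8 -24 0 1'>/dev/null; sh st.sh; python3 -m jog '0 -8 -24 0 1; 0 -8 -24 0 0.3; 0 -7 -22 0 0; 0 -5 -16 0 0; 0 -3 -10 0 0'>/dev/null;python3 -m jog '0 -2 -5 0 0; 0 0 -2 0 0; 0 0 0 0 0'
python3 - <<'E'
from h import *
T=cap('top','t5.png');S=cap('scene','s5.png')
p=r.sense();t=p['tcp_pos'];y=p['ee_rot'][:,1];X=np.array([-y[1],y[0]]);X=X if X[1]<0 else -X
print(t,X,np.degrees(np.arctan2(X[1],X[0])))
c=t[:2]+.11*X
a,b=proj(T,[*c,t[2]-.024]),proj(S,[*c,t[2]-.024]);print(a,b)
C=np.zeros((520,800,3),np.uint8)
def crop(i,q,n,s): 
    u,v=int(q[0])-n//2,int(q[1])-n//2; u=max(u,0);v=max(v,0);print(u,v); return cv2.resize(i['pixels'][v:v+n,u:u+n,::-1],None,fx=s,fy=s,interpolation=cv2.INTER_CUBIC)
k=crop(T,a,80,5);C[:k.shape[0],:k.shape[1]]=k
k=crop(S,b,100,4);C[:k.shape[0],400:400+k.shape[1]]=k
cv2.imwrite('pics/g5.png',C)
E
```

```text
22.15 [447.3 124.  216.9] [ 0.  -0.1 -3.2] [ 0.18  0.24 -0.06]
time_s: 23.15
tcp_pos: [0.4158, 0.0233, 0.2164]
ee_rot: [[0.419, -0.908, 0.0], [-0.908, -0.419, -0.0], [0.0, -0.0, -1.0]]
wrist_force: [-0.8, -0.1, -3.3]
gripper_width: 0.157
gripper_force: 30.0
[0.41575314 0.02341324 0.21636053] [ 0.4196936  -0.90766584] -65.18475535083581
[328.41490391 243.73149646] [382.42579586 201.74043468]
288 203
332 151
```

View pics/g5.png

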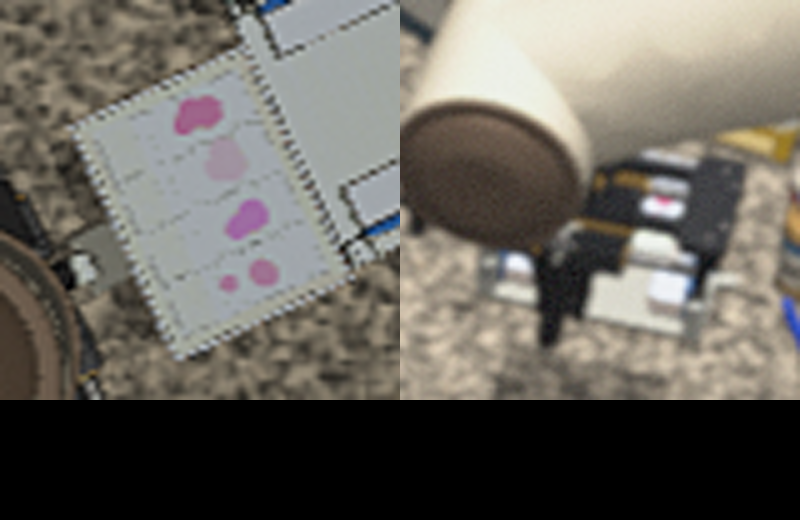

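That was my tenth picture. It shows the tray square on the blade, rim corners at crop (75,128), (243,50), (350,270), (180,358), with the carrier just ahead. I'll compute offsets from these, using the carrier as seen by the same top camera.

Run:
```python
from h import *
np.set_printoptions(precision=1,suppress=True)
T=cap('top'); P=lambda x,y,z: onz(T,288+(x+.5)/5-.5,203+(y+.5)/5-.5,z)[:2]*1000
q=[P(75,128,.198),P(243,50,.200),P(350,270,.200),P(180,358,.198)]
c=np.mean(q,0); a=(q[1]-q[0]+q[2]-q[3])/2; b=(q[0]-q[3]+q[1]-q[2])/2
ang=lambda v:np.degrees(np.arctan2(v[1],v[0]))
print('tray',c,ang(a),ang(b)-90,np.linalg.norm(a),np.linalg.norm(b))
t=r.sense()['tcp_pos'][:2]*1000;X=np.array([.4197,-.9077]);Y=np.array([.9077,.4197])
print('tray rel tcp',(c-t)@X,(c-t)@Y)
for C in([529.3,-192.7],[530.5,-190.9]):
    d=np.array(C)-c; print('to carrier',d,d@X,d@Y)
```

```text
tray [464.4 -79.9] -64.20222502948447 -64.81689065060274 91.0693025898711 119.37062301507456
tray rel tcp 114.22088215878938 0.8042503925207285
to carrier [  64.9 -112.8] 129.6142082062539 11.56916263294508
to carrier [  66.1 -111. ] 128.48398820625394 13.413862632945118
```

```bash
python3 -m jog '0 4 -7 0 0; 0 9 -15 0 0; 0 11 -20 0 0; 0 12 -20 0 0; 0 11 -20 0 0'>/dev/null; python3 -m jog '0 10 -16 0 0; 0 5 -9 0 0; 0 2.6 -4.2 0 0; 0 0 0 0 0; 0 0 0 -8 0'>/dev/null; python3 -m jog '0 0 0 -15 0; 0 0 0 -22 0; 0 0 0 -25 0; 0 0 0 -25 0; 0 0 0 -20 0'>/dev/null; python3 -m jog '0 0 0 -13 0; 0 0 0 -8 0; 0 0 0 -3 0; 0 0 0 0 0; 0 0 0 0 0'
cat > chk.py <<'E'
from blob import *
np.set_printoptions(precision=1,suppress=True)
import sys
z=float(sys.argv[1])
T0=cv2.imread('pics/t5.png')[:,:,::-1]; T=cap('top')
X=np.array([.4197,-.9077]);Y=np.array([.9077,.4197])
def get(p,z,box):
    L=sorted([(a*1,b,n) for a,b,n in blobs(p,*box)],key=lambda q:-q[2]); L=[l for l in L if l[2]>8]
    return [onz(T,b,a,z)[:2]*1000 for a,b,n in sorted(L)],sorted(L)
A,la=get(T0,.197,(288,368,203,283)); print([(float(a),float(b),n) for a,b,n in la]); 
B,lb=get(T['pixels'],z,(325,415,175,265)); print([(float(a),float(b),n) for a,b,n in lb])
R=[((a-np.array([464.4,-79.9]))@X,(a-np.array([464.4,-79.9]))@Y) for a in A]; print(np.array(R))
C=np.array([529.3,-192.7]); print(np.array([((b-C)@X,(b-C)@Y) for b in B]))
E
python3 chk.py 0.056
```

```text
time_s: 25.8
tcp_pos: [0.4806, -0.0881, 0.078]
ee_rot: [[0.419, -0.908, 0.001], [-0.908, -0.419, 0.0], [0.001, -0.001, -1.0]]
wrist_force: [-0.0, 0.6, -3.8]
gripper_width: 0.158
gripper_force: 30.0
[(225.4, 327.0, 46), (246.3, 337.1, 35)]
[(191.2, 339.5, 30), (204.4, 364.3, 35), (222.3, 372.9, 25)]
[[ 11.3  40.9]
 [ 12.1 -15.1]]
[[-37.2 105. ]
 [ 10.7  41.3]
 [ 10.7 -14.6]]
```

The tray is within about 1 mm of the seat in the carrier frame. I'm lowering it gently.

```bash
python3 -m jog '0 0 0 -8 0; 0 0 0 -8 0; 0 0 0 -6 0; 0 0 0 -3 0; 0 0 0 0 0'>/dev/null; sh st.sh; python3 -m jog '0 0 0 -2 0; 0 0 0 -2 0; 0 0 0 0 0'>/dev/null; sh st.sh; python3 -m jog '0 0 0 -2 0; 0 0 0 -2 0; 0 0 0 0 0'>/dev/null; sh st.sh; python3 chk.py 0.029
```

```text
26.475 [480.  -88.1  52.1] [ 0.6 -0.1 -3.7] [ 0.14  0.18 -0.03]
26.85 [480.2 -88.1  48.5] [ 0.  -0.1 -3.4] [ 0.23  0.16 -0.  ]
27.225 [480.1 -88.1  44.4] [ 0.9 -0.8 -1.5] [ 0.09  0.2  -0.01]
[(225.4, 327.0, 46), (246.3, 337.1, 35)]
[(191.2, 339.5, 30), (205.4, 362.9, 33), (222.7, 371.6, 25), (232.0, 374.0, 9)]
[[ 11.3  40.9]
 [ 12.1 -15.1]]
[[-33.9 107.3]
 [ 10.2  41.1]
 [ 11.3 -14.8]
 [  5.9 -41.8]]
```

The weight is off at TCP z 44, so the tray is seated. I'll drop the blade clear in the channel, dwell, then draw it straight out.

```bash
python3 -m jog '0 0 0 -2 0; 0 0 0 -2 0; 0 0 0 0 0; 0 0 0 0 0; 0 0 0 0 0'>/dev/null; sh st.sh; python3 chk.py 0.029|tail -4; python3 -m jog '0 -1.3 2.7 0 0; 0 -2.5 5.4 0 0; 0 -2.5 5.4 0 0; 0 0 0 0 0'>/dev/null; sh st.sh; python3 chk.py 0.029|tail -4
```

```text
27.9 [480.2 -88.1  40.5] [-0.5  0.2 -3.2] [-0.01  0.19 -0.04]
[[-33.9 107.3]
 [ 10.2  41.1]
 [ 11.3 -14.8]
 [  6.2 -41.3]]
28.45 [473.6 -74.1  40.5] [-0.6 -0.1 -1.4] [ 0.04  0.16 -0.02]
[[-33.9 107.3]
 [ 10.2  41.1]
 [ 11.3 -14.8]
 [  6.2 -41.3]]
```

```bash
python3 -m jog '0 -8.4 18.2 0 0; 0 -8.4 18.2 0 0; 0 -8.4 18.2 0 0; 0 -8.4 18.2 0 0; 0 -8.4 18.2 0 0'>/dev/null; python3 -m jog '0 -8.4 18.2 0 0; 0 -8.4 18.2 0 0; 0 -6 13 0 0; 0 0 0 -4 0; 0 0 0 -3 0'>/dev/null; sh st.sh; python3 -m jog '0 0 0 -3 0; 0 0 0 -2 0; 0 0 0 0 0'>/dev/null; sh st.sh; python3 -m jog '0 0 0 -2 0; 0 0 0 0 0'>/dev/null; sh st.sh; python3 chk.py 0.029|tail -4
```

```text
29.75 [409.1  65.6  33.2] [ 0.1 -1.3 -2.7] [ 0.03  0.14 -0.03]
30.125 [409.   65.5  28.2] [-0.2  0.8 -2.2] [ 0.18  0.16 -0.05]
30.375 [409.   65.7  26.4] [ 0.2  0.7 -3. ] [0.07 0.15 0.  ]
[[-33.9 107.3]
 [ 10.2  41.1]
 [ 11.3 -14.8]
 [  6.2 -41.3]]
```

```bash
python3 -m jog '0 0 0 -1 0; 0 0 0 0 0'>/dev/null; sh st.sh; python3 -m jog '0 0 0 -1 0; 0 0 0 0 0'>/dev/null; sh st.sh; python3 -m jog '0 0 0 -1 0; 0 0 0 0 0'>/dev/null; sh st.sh
```

```text
30.675 [409.   65.8  25.4] [ 0.6  0.6 -2.4] [ 0.05  0.13 -0.01]
30.925 [409.2  65.9  24.6] [-0.5  0.6 -0. ] [0.12 0.37 0.02]
31.175 [409.3  66.1  23.7] [-2.9  2.3  3.7] [ 0.56  0.69 -0.06]
```

Contact with the worktop. I release and rise.

```bash
python3 -m jog '0 0 0 0.8 0; 0.6 0 0 0 0; 0.6 0 0 0 0; 0.6 0 0 0 0; 0.6 0 0 0 0'>/dev/null; python3 -m jog '0.6 0 0 0 0; 0.6 0 0 0 0; 0.6 0 0 4 0; 0.6 0 0 10 0; 0.6 0 0 20 0'; python3 -m jog '0 0 0 45 0; 0 0 0 60 0; 0 0 0 60 0; 0 0 0 60 0; 0 0 0 0 0'
python3 - <<'E'
from h import *
T=cap('top','t6.png');S=cap('scene','s6.png')
g=T['pixels'].astype(int)
m=np.zeros(g.shape[:2],np.uint8); b=(g.max(2)<45); m[210:300,230:330]=b[210:300,230:330]
n,l,st,c=cv2.connectedComponentsWithStats(m); print([(st[i].tolist(),c[i].round(1).tolist()) for i in range(1,n) if st[i][4]>20])
for nm,I in(('T',T),('S',S)):
    p=I['pixels'].astype(int); k=((p[...,0]>140)&(p[...,1]<70)&(p[...,2]<70)).astype(np.uint8); n,l,st,c=cv2.connectedComponentsWithStats(k); print(nm,[(st[i][4],c[i].round(1).tolist()) for i in range(1,n) if st[i][4]>8])
E
```

```text
time_s: 32.42
tcp_pos: [0.4087, 0.0656, 0.0587]
ee_rot: [[0.419, -0.908, -0.001], [-0.908, -0.419, -0.001], [0.0, 0.001, -1.0]]
wrist_force: [0.1, 0.3, 1.0]
gripper_width: 0.6
gripper_force: 0.0
time_s: 33.05
tcp_pos: [0.4112, 0.0666, 0.2891]
ee_rot: [[0.42, -0.908, 0.012], [-0.908, -0.42, 0.006], [-0.0, -0.013, -1.0]]
wrist_force: [-0.1, 0.1, -1.2]
gripper_width: 0.119
gripper_force: 0.0
[([230, 239, 48, 38, 364], [259.8, 253.8]), ([275, 256, 12, 10, 58], [280.3, 260.7]), ([280, 268, 6, 14, 22], [282.3, 274.1]), ([275, 278, 17, 22, 45], [281.9, 290.6])]
T [(np.int32(12), [327.0, 138.9]), (np.int32(13), [324.7, 146.0]), (np.int32(18), [339.8, 191.1]), (np.int32(542), [446.3, 251.2]), (np.int32(17), [416.5, 253.4])]
S [(np.int32(20), [436.2, 190.4])]
```

The lifter is released. Next I go beside the upright bar, on the hinge's outer side, with the fingers shut, ready to push it down.

```bash
python3 -m jog '0 20 -13 0 0; 0 40 -26 0 0; 0 40 -26 0 0; 0 40 -26 0 0; 0 40 -26 0 0'>/dev/null;  python3 -m jog '0 25 -17 0 0; 0 10 -7 0 0; 0 0 0 0 0; 0 0 0 0 0'
python3 - <<'E'
from h import *
T=cap('top','t7.png')
p=T['pixels'].astype(int); k=((p[...,0]>140)&(p[...,1]<70)&(p[...,2]<70)).astype(np.uint8); n,l,st,c=cv2.connectedComponentsWithStats(k); print([(st[i][4],c[i].round(1).tolist()) for i in range(1,n) if st[i][4]>8])
m=np.zeros(p.shape[:2],np.uint8); m[200:300,230:350]=(p.max(2)<45)[200:300,230:350]
n,l,st,c=cv2.connectedComponentsWithStats(m)
for i in range(1,n):
    if st[i][4]>40: print(st[i],c[i].round(1),onz(T,*c[i],.045))
E
```

```text
time_s: 34.28
tcp_pos: [0.6231, -0.0746, 0.2831]
ee_rot: [[0.42, -0.908, -0.001], [-0.908, -0.42, 0.0], [-0.0, 0.001, -1.0]]
wrist_force: [-0.1, 0.1, -0.1]
gripper_width: 0.006
gripper_force: 0.0
[(np.int32(539), [446.4, 251.2]), (np.int32(16), [416.5, 253.3])]
[271 256  16  12  84] [277.9 261.6] [0.41137077 0.0586731  0.045     ]
```

```bash
python3 -m jog '0 2.5 -2.6 -20 0; 0 0 0 -40 0; 0 0 0 -40 0; 0 0 0 0 0'; python3 -m jog '0 -16 -7.4 0 0; 0 -15.8 -7.3 0 0; 0 -17 -7.8 -1.8 0; 0 -16.8 -7.8 -1.8 0; 0 0 0 0 0'; python3 -m jog '0 -16 -7.4 -6 0; 0 -15.8 -7.3 -7 0; 0 -13.8 -6.4 -10 0; 0 -13.8 -6.4 -11.7 0; 0 0 0 0 0'
```

```text
time_s: 34.83
tcp_pos: [0.6239, -0.0772, 0.1806]
ee_rot: [[0.42, -0.908, -0.007], [-0.908, -0.42, -0.0], [-0.003, 0.007, -1.0]]
wrist_force: [0.3, -0.1, 0.8]
gripper_width: 0.004
gripper_force: 0.0
time_s: 35.45
tcp_pos: [0.5603, -0.1085, 0.1815]
ee_rot: [[0.419, -0.908, 0.002], [-0.908, -0.419, -0.0], [0.001, -0.002, -1.0]]
wrist_force: [-0.1, -0.0, -0.4]
gripper_width: 0.007
gripper_force: 0.0
time_s: 36.08
tcp_pos: [0.5012, -0.1357, 0.1452]
ee_rot: [[0.419, -0.908, -0.0], [-0.908, -0.419, -0.0], [-0.0, 0.0, -1.0]]
wrist_force: [0.4, 0.1, -0.6]
gripper_width: 0.006
gripper_force: 0.0
```

```bash
cat > red.py <<'E'
from h import *
for nm in('top','scene'):
    T=cap(nm);p=T['pixels'].astype(int); k=((p[...,0]>120)&(p[...,1]<70)&(p[...,2]<70)).astype(np.uint8); n,l,st,c=cv2.connectedComponentsWithStats(k); print(nm,[(int(st[i][4]),c[i].round(1).tolist()) for i in range(1,n) if st[i][4]>5])
    C=np.array([530,-192.]);X=np.array([.4197,-.9077]);Y=np.array([.9077,.4197])
    for ph in (-3.6,45,60,90):
        a=np.radians(ph);s=-181*np.sin(a);print(ph,proj(T,np.array([*(C-58*X+(80+s)*Y),32+181*np.cos(a)])/1000).round(1))
E
python3 red.py
```

```text
top [(7, [337.6, 108.4]), (14, [326.5, 138.9]), (17, [324.7, 146.1]), (554, [446.2, 251.2]), (31, [417.5, 253.4])]
-3.6 [338.7 191.1]
45 [360.7 243.5]
60 [363.6 253.4]
90 [362.9 260.2]
scene [(26, [435.8, 190.3]), (25, [398.1, 193.1]), (20, [463.8, 196.1]), (30, [447.9, 200.2])]
-3.6 [351.9 170.8]
45 [399.9 194.3]
60 [408.8 205.9]
90 [413.8 229.3]
```

The scene view has the red grip at (398,193), against (400,194) predicted for 45°, so the bar is following. I continue down.

```bash
python3 -m jog '0 -10.8 -5 -14 0; 0 -10.7 -5 -14.8 0; 0 -7 -3.3 -17 0; 0 -7.1 -3.2 -17 0; 0 0 0 0 0'; python3 -m jog '0 -2.4 -1.1 -12 0; 0 -2.3 -1.1 -12.3 0; 0 -0.9 -0.4 -6 0; 0 0 0 0 0'; python3 -m jog '0 0 0 -3 0; 0 0 0 0 0'; python3 red.py|grep -e top -e scene -e 90
```

```text
time_s: 36.8
tcp_pos: [0.466, -0.152, 0.0818]
ee_rot: [[0.419, -0.908, -0.001], [-0.908, -0.419, -0.0], [-0.0, 0.001, -1.0]]
wrist_force: [-0.5, -0.5, 0.6]
gripper_width: 0.005
gripper_force: 0.0
time_s: 37.3
tcp_pos: [0.4599, -0.1547, 0.0513]
ee_rot: [[0.419, -0.908, -0.002], [-0.908, -0.419, -0.0], [-0.001, 0.001, -1.0]]
wrist_force: [0.3, -0.8, 0.2]
gripper_width: 0.003
gripper_force: 0.0
time_s: 37.55
tcp_pos: [0.4604, -0.1547, 0.0489]
ee_rot: [[0.419, -0.908, 0.0], [-0.908, -0.419, 0.0], [0.0, -0.0, -1.0]]
wrist_force: [-0.8, 0.1, 0.3]
gripper_width: 0.009
gripper_force: 0.0
top [(7, [337.6, 108.4]), (15, [326.7, 139.0]), (17, [324.7, 146.1]), (551, [446.2, 251.2]), (31, [417.5, 253.4])]
90 [362.9 260.2]
scene [(27, [435.7, 190.3]), (28, [447.9, 200.4]), (21, [412.9, 227.9])]
90 [413.8 229.3]
```

```bash
python3 -m jog '0 0 0 -2 0; 0 0 0 0 0'>/dev/null;sh st.sh; python3 -m jog '0 0 0 -1.5 0; 0 0 0 0 0'>/dev/null;sh st.sh; python3 -m jog '0 0 0 -1 0; 0 0 0 0 0'>/dev/null;sh st.sh
```

```text
37.9 [ 460.2 -154.7   46.8] [ 0.1 -0.3  0.7] [0.01 0.14 0.02]
38.15 [ 460.4 -154.7   45.4] [-0.6 -1.   0.7] [0.06 0.13 0.01]
38.4 [ 460.5 -154.7   45.2] [-1.7  0.9  7.3] [ 0.25  0.77 -0.02]
```

Firm contact with the tips at 37 mm, the bar's top when closed. I rise, retreat and verify.

```bash
python3 -m jog '0 0 0 5 0; 0 0 0 30 0; 0 0 0 60 0; 0 0 0 60 0; 0 -20 10 60 0'>/dev/null; python3 -m jog '0 -20 -40 20 0; 0 -20 -50 0 0; 0 -20 -50 0 0; 0 0 -50 0 0; 0 0 0 0 0'; python3 red.py|grep -e top -e scene -e 90; python3 chk.py 0.029|tail -5
python3 - <<'E'
from h import *
T=cap('top','t9.png');p=T['pixels'].astype(int)
m=np.zeros(p.shape[:2],np.uint8); m[200:300,230:335]=(p.max(2)<45)[200:300,230:335]
n,l,st,c=cv2.connectedComponentsWithStats(m)
for i in range(1,n):
    if st[i][4]>40: print(st[i],c[i].round(1),onz(T,*c[i],.045))
o=cv2.imread('pics/top0.png')[:,:,::-1].astype(int)
for n,(a,b,u,v) in dict(box=(420,480,195,235),carton=(425,465,233,272),b1=(385,425,243,273)).items(): print(n,np.abs(p[u:v,a:b]-o[u:v,a:b]).mean().round(1))
E
```

```text
time_s: 39.65
tcp_pos: [0.3801, -0.3373, 0.2771]
ee_rot: [[0.415, -0.91, -0.001], [-0.91, -0.415, 0.0], [-0.001, 0.001, -1.0]]
wrist_force: [-0.1, -0.6, -0.1]
gripper_width: 0.006
gripper_force: 0.0
top [(7, [337.6, 108.4]), (14, [326.5, 138.9]), (18, [324.8, 145.9])]
90 [362.9 260.2]
scene [(26, [435.7, 190.2]), (23, [463.5, 196.4]), (6, [306.3, 200.5]), (31, [448.0, 200.4]), (27, [413.5, 228.9])]
90 [413.8 229.3]
 [ 12.1 -15.1]]
[[  10.2   41.1]
 [  11.3  -14.8]
 [   6.2  -41.3]
 [ -55.6 -101.3]]
[260 256  27  16 135] [273.  263.9] [0.4052493  0.07229297 0.045     ]
box 2.6
carton 56.2
b1 66.1
```

The bar tip is at (-56,-101) in the carrier frame, so it is closed. The tray is at its seat, the lifter lies where I left it, and in the scene view the bystanders are unmoved. Handing in.

```bash
python3 -c "
from station import r
print(r.finish_job())"
```

```text
the job is handed in; nothing more can be done
None
```

I handed the job in at about 40 s of the 72 s allowed, and no verdict came back: by my last measurements the tray is within about 2 mm of its seat, the lifter lies on the worktop clear of the carrier, the bar is down in its catch, and the bystanders I could see had not moved.

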